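Refit the hook-in cover of a laundry lint box

TASK

Put the cover back on the lint box: hook its two tabs under the box's overhanging lip with the cover tilted, swing it down until it lies flush in the opening, then turn the latch all the way round over the cover to lock it. Leave the other things on the worktop where they are.

Things in the scene. Friction and masses are not known exactly. Their poses are not given: they have to be found in the camera images.
- lintbox: Open-topped grey plastic lint box fixed to the worktop, 205 (x) x 154 (y) x 112 mm. Origin: centre of its underside; z up. Its -x side, roughly facing the robot, has the overhanging lip; its +x side a 28 mm deep rim with the latch on top and, low on the outer face, a duct collar of 92 mm diameter sticking out 35 mm. Side walls 8 mm thick; tops of side walls and rear rim at 108 mm.
- seat (a point): Where the cover's origin comes to lie, same yaw as the box: (-3.5, 0, 100) mm in the box's frame; play 3 mm in x, 4 mm in y; its top is then flush with the rim. The opening is 156 mm long, from the lip edge (x -81.5) to the rear rim (x +74.5), and 138 mm wide; shorter than cover plus tabs (164 mm). Ledges 8 mm wide at height 100 mm run along the rear and, from x -51.5 on, the sides.
- lip (a point): Middle of the lower inner edge of the lip: (-81.5, 0, 106.5) mm in the box's frame, same axes. The lip runs along the whole width, is 5.5 mm thick (top at 112 mm) and overhangs 13 mm inward from the front wall, whose inner face is at x -94.5 mm. Below it is free space, more than 50 mm deep.
- cover: Loose grey plastic cover, about 0.18 kg, lying flat, grip ridge up. Origin: centre of the plate's underside; z up. Plate 150 (x) x 130 (y) x 8 mm. Two tabs 26 mm wide, 4 mm thick, level with the underside, stick out 14 mm from the -x edge at y = +-40 mm. In mid-plate stands a grip ridge 22 mm thick (x), 70 mm long (y), its top 40 mm above the underside.
- tabs (a point): On the cover: middle of the line between the two tab tips, at (-89, 0, 2) mm in the cover's frame.
- latch (a joint): Turn latch on the rear rim, rad, about the vertical, limits -0.6 to 1.6, grows anticlockwise from above. At 0 its arm points along the rim to the box's +y; below 0 outward past the rim; at 1.57 to the box's -x, over the cover's rear edge: locked. Starts open, -0.5 to 0.05. Stays where left; turns with 0.06 N m (1.3 N at the post).
- latch_pivot (a point): Latch axis at the underside of the latch arm: (88.5, 0, 110.5) mm in the box's frame. The black arm is 16 mm wide, 9 mm thick, reaches 55 mm from the axis, and passes 2.5 mm above a seated cover.
- latch_post (a point): Top of the upright post on the latch arm's end, 48 mm from the latch axis, at height 145.5 mm; the post is 14 x 14 mm and stands 26 mm above the arm: push it sideways or pinch it.
- softener: Bystander: white bottle, 68 mm diameter, 170 mm tall; origin at its foot.
- jar: Bystander: glass jar, 80 mm diameter, 110 mm tall; origin at its foot.
- dosing_cup: Bystander: grey open cup, 72 mm diameter, 70 mm tall; origin at its foot.
- lint_brush: Bystander: cleaning brush 200 mm long lying along its x, handle to -x; origin under its middle.
Not all that is in view belongs to the job. Several things look just like the cover: the one meant starts nearest to the robot's base.

How it is judged:
On the way, in this order (a step that is already met when the one before it is completed fails the run):
1. the cover is tilted (6 to 45 degrees) with its tab tips more than 4 mm in under the lip (x of tabs in the frame of lip below -0.004 m and z of tabs in the frame of lip between -0.04 and 0 m and y of tabs in the frame of lip between -0.012 and 0.012 m and angle between cover's own z axis and vertical between 0.105 and 0.785 rad), for 0.1 s.
2. the cover lies flush in the opening with its tabs under the lip (x of cover in the frame of lintbox between -0.01 and 0.003 m and z of cover in the frame of lintbox between 0.0975 and 0.1025 m and angle between cover's own z axis and vertical below 0.035 rad and x of tabs in the frame of lip below -0.004 m), for 0.2 s.
3. the latch is turned over the cover (value of joint latch above 1.35 rad), for 0.2 s.
At the end, for the whole second after the job is handed in: The cover rests flat in the box's opening (within 2.5 mm of its ledge height, 2 degrees of level, tabs at least 4 mm under the lip), still, and the latch points over the cover, turned to at least 1.35 rad (all of step 2 and value of joint latch above 1.35 rad and linear speed of cover below 0.02 m/s); the robot touches nothing.
It fails at once if the softener is disturbed (moved more than 30 mm or tipped) (distance of softener from where it was at the start of the episode above 0.03 m or angle between softener's own z axis and vertical above 0.5 rad).
It fails at once if the jar is disturbed (moved more than 30 mm or tipped) (distance of jar from where it was at the start of the episode above 0.03 m or angle between jar's own z axis and vertical above 0.5 rad).
It fails at once if the dosing cup is disturbed (moved more than 30 mm or tipped) (distance of dosing_cup from where it was at the start of the episode above 0.03 m or angle between dosing_cup's own z axis and vertical above 0.5 rad).
It fails at once if the lint brush is disturbed (moved more than 30 mm or tipped) (distance of lint_brush from where it was at the start of the episode above 0.03 m).
It also fails if it takes over 64 s, if anything falls off the work surface, if the arm or the gripper's body presses on something with over 40 N, if the wrist force passes 120 N, or if a joint passes its speed limit or range.

ROBOT

A 7-joint arm with a two-finger parallel gripper is mounted at the origin on the work surface. World frame = base frame: x ahead of the robot, y to its left, z up, the work surface at z = 0. Lengths are in m, angles in rad, forces in N, time in s.
With the tool pointing down it reaches from about 0.35 to 0.9 m from the base axis. Payload 8.1 kg.
Tool frame: the origin (TCP) lies midway between the tips of the shut fingers; the grasp point (between the pads) lies arm.tcp_to_grasp behind it (arm.tcp_to_grasp is the distance from the TCP to the grasp point, in m); z points along the fingers, y is the line along which they close (so a half turn about z gives the same grasp; the last joint's range is limited). The gripper opens to 92 mm and grips with 3 to 60 N. Pads are 19 mm wide; open, the fingers measure 130 mm over their backs; the gripper's body (75 mm by 190 mm) begins 47 mm behind the grasp point.
Start: joints at [-1.217, 0.434, 0.025, 1.573, -0.012, 1.134, -0.075], TCP at [0.276, 0.561, 0.227] pointing down, gripper open.
Joint ranges: [-2.62, 2.62], [-0.44, 2.09], [-1.27, 1.32], [0.08, 2.57], [-1.32, 4.46], [0.12, 2], [-2.74, 2.74]. Speed limits (rad/s): [2.22, 2.22, 3.01, 3.01, 3.14, 3.14, 3.14].

INTERFACE

Orientations are given as a rotation vector (axis times angle).
In Python, from cell import observe, get_image, arm gives the robot as it stands. The module is installed in compiled form; this text tells all that it offers.
- The arm moves only by the tool drive_tool, never from a script. Its argument "steps" is a list of rows, each a list of 5 numbers: the closure, from 0 (fully open) to 1 (shut), then the shift along the world's x, y, z in mm, then the turn about the world's z in rad. In form: [[hand, x, y, z, roll], ...]. A call has 1 to 20 rows; each row shifts and turns the commanded pose from where the row before left it; what a row does not reach is not made up. A row lasts 1/12 s, in which the tool goes at most 41.7 mm and 7.16 degrees, less where a joint would pass 70% of its speed; a pose out of reach is approached as far as the arm can. A call with a gripper value outside its range is refused whole. The fingers move at their own pace and stop on an object; "grip_force" is the grip in N (left out, the last holds). Time passes only in rows, so rows that do not move let the fingers close. It gives the time, the measured TCP pose, the force, the opening and the grip force at its end, in the units of the state.
- observe(): the state, without advancing time (a new reading comes with each control period).
- get_image(name): name is "scene" or "top" or "wrist"; returns a dict with "image" (400x640x3 uint8, red, green, blue), "vfov" (degrees; the focal length in pixels is half the picture's height over the tangent of half this angle, whatever the lens; pixels are square), "cx", "cy" (the principal point, pixels), "k1" (the pictures are not rectified: a ray, as slopes to the right and down, at radius r is drawn at 1 + k1 r^2 times it, then the intrinsics apply), "xyz" and "attitude" of the camera in the world. Camera axes: x right, y down, z forward; pixel columns grow to the right and rows downward; lengths in m; the calibration is good to about 2 mm. A picture is of the moment at which its call begins. There is no depth.
- arm.sign_off(): hands the job in; it is judged then, once.
The state is a dict: "clock": time; "joints": joint angles; "dq": joint speeds; "joint_efforts": joint torques, N m; "position": TCP position; "ee_rot": TCP orientation; "force": force on the tool from outside, world axes, zero at the start; "ft_torque": the same for the moment, N m; "width": opening from 0.0 (shut) to 1.0 (fully open); "gripper_force": force on a finger pad.
Only numpy, scipy, OpenCV 4.12 (cv2) and the standard library are available. Lean on these libraries where they do the work, as an engineer would, in place of code of your own. Each camera call takes 0.05 s, during which the arm holds its last target. There are 200 camera calls.

## Working session

There is one attempt and no reset: what is moved stays moved. The work goes in short steps, Python scripts to look and compute and a tool call to move; the robot and the scene stay as the last step left them, time stands still between calls to the robot, and variables do not carry over. Pictures are saved under pics/ and viewed, at most 10 in all, crops included, and the job is handed in when it is done.

Besides the shell and the picture viewer there is one more tool, called after ">>>" as a command line: name --pt "numbers of a row" for each row, then --argument value for the rest. drive_tool: Moves the arm, as the interface text tells. Its arguments: {"type":"object","properties":{"steps":{"type":"array"},"grip_force":{"type":"number"}},"required":["steps"]}

```bash
mkdir -p pics; cat > h.py <<'E'
import numpy as np, cv2
from scipy.spatial.transform import Rotation as R
from cell import observe, get_image, arm
def save(d,n): cv2.imwrite(f'pics/{n}.png', d['image'][:,:,::-1]); np.save(f'pics/{n}.npy',{k:v for k,v in d.items()},allow_pickle=True)
def load(n): return np.load(f'pics/{n}.npy',allow_pickle=True).item()
def rot(a):
    a=np.array(a,float)
    return a if a.shape==(3,3) else (R.from_rotvec(a).as_matrix() if a.size==3 else R.from_quat(a).as_matrix())
def f(d): return 200/np.tan(np.radians(d['vfov'])/2)
def proj(d,P):
    p=(np.atleast_2d(P)-d['xyz'])@rot(d['attitude']); s=p[:,:2]/p[:,2:]
    s=s*(1+d['k1']*(s**2).sum(1,keepdims=True)); return s*f(d)+[d['cx'],d['cy']]
def ray(d,uv):
    q=(np.atleast_2d(uv)-[d['cx'],d['cy']])/f(d); s=q.copy()
    for _ in range(30): s=q/(1+d['k1']*(s**2).sum(1,keepdims=True))
    return np.c_[s,np.ones(len(s))]@rot(d['attitude']).T
def onz(d,uv,z):
    r=ray(d,uv); c=np.array(d['xyz']); return c+r*((z-c[2])/r[:,2])[:,None]
E
python3 - <<'E'
from h import *
for n in ['top','scene','wrist']:
    d=get_image(n); save(d,n+'0'); print(n,{k:v for k,v in d.items() if k!='image'})
print(observe()); print(arm.tcp_to_grasp)
E
```

```text
top {'vfov': 56.27695929429213, 'cx': 313.08063068962, 'cy': 196.1132941328512, 'k1': -0.07245111177878434, 'xyz': array([0.37959077, 0.01069529, 1.35743917]), 'attitude': array([-2.17145512,  2.10881588, -0.18944622])}
scene {'vfov': 55.2643051166591, 'cx': 318.9618907565293, 'cy': 201.52899976792597, 'k1': -0.023419681294548834, 'xyz': array([ 1.21122795, -0.723172  ,  1.11463076]), 'attitude': array([-2.24192016, -0.85611541,  0.34540262])}
wrist {'vfov': 63.8119494999379, 'cx': 323.36455436370414, 'cy': 193.76822607531682, 'k1': -0.010390329280207484, 'xyz': array([0.21455328, 0.59019549, 0.38395754]), 'attitude': array([2.47547666, 1.54284178, 0.19693875])}
{'clock': 0.15, 'joints': array([-1.21664157,  0.43504662,  0.024938  ,  1.57383469, -0.01164595,
        1.13400491, -0.07510829]), 'dq': array([-0.00044031, -0.00143762, -0.00089966, -0.0026073 ,  0.00120342,
       -0.000338  , -0.00111541]), 'joint_efforts': array([ 3.30154369e-03, -6.68257141e+01,  9.87008214e-01, -3.14688814e+01,
       -6.03665016e-02,  3.92912328e-02,  4.16869841e-05]), 'position': array([0.27549512, 0.56059857, 0.22615561]), 'ee_rot': array([-7.11296466e-01, -3.05979136e+00,  1.77433136e-03]), 'force': array([0.31098795, 0.09531687, 0.00883816]), 'ft_torque': array([-0.0120067 ,  0.03426594, -0.04097149]), 'gripper_force': 0.0, 'width': 1.0001734405573486}
0.0188
```

View pics/top0.png

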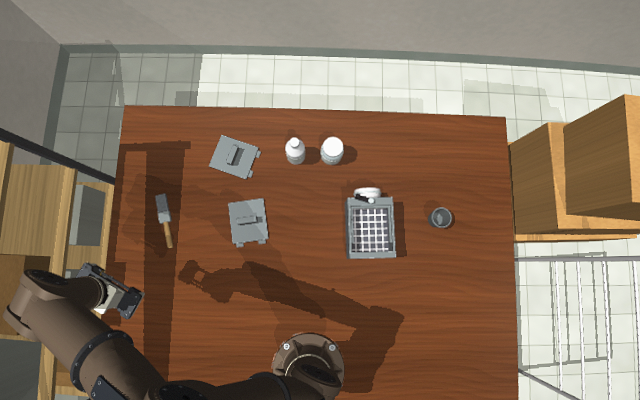

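View pics/scene0.png

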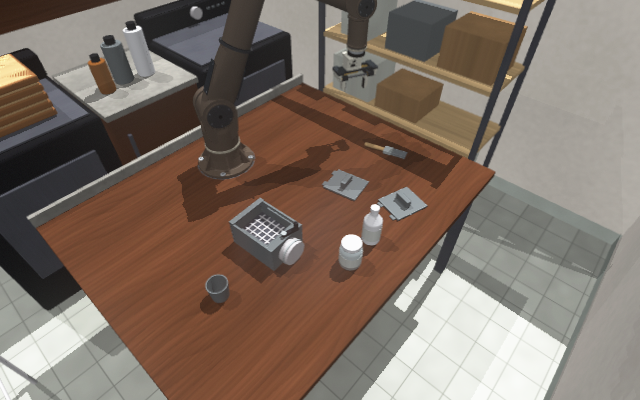

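The top view shows the box at about (370,228), with the nearest cover at (248,220). A decoy cover sits at (235,157), the brush at (165,222), the bottle and jar at (295,150) and (332,150), and the cup at (441,217). The scene view agrees with this. I'll zoom in on the box and the near cover in both views.

```bash
python3 - <<'E'
from h import *
t=cv2.imread('pics/top0.png'); s=cv2.imread('pics/scene0.png')
r=lambda im,x,y,w,h,k: cv2.resize(im[y:y+h,x:x+w],None,fx=k,fy=k,interpolation=cv2.INTER_CUBIC)
a=np.hstack([r(t,220,190,65,60,6),r(t,335,180,68,85,300/60*0+6)[:360]]) 
b=np.hstack([r(t,335,240,68,40,6)[:240], r(s,315,160,60,48,5)])
print(a.shape,b.shape); cv2.imwrite('pics/c1.png',a)
cv2.imwrite('pics/c2.png',r(s,222,190,90,85,7)[:600])
E
```

```text
(360, 798, 3) (240, 708, 3)
```

View pics/c1.png

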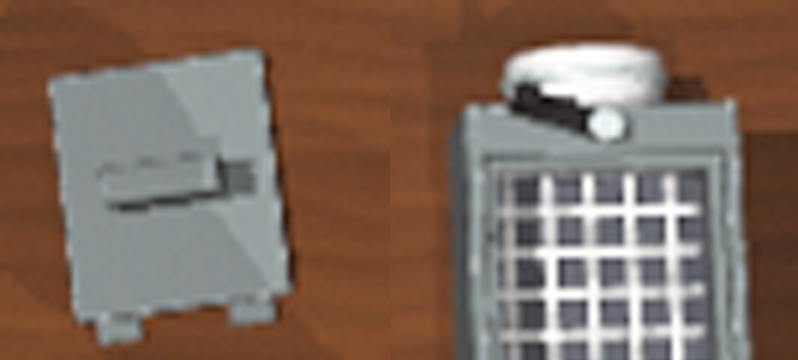

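View pics/c2.png

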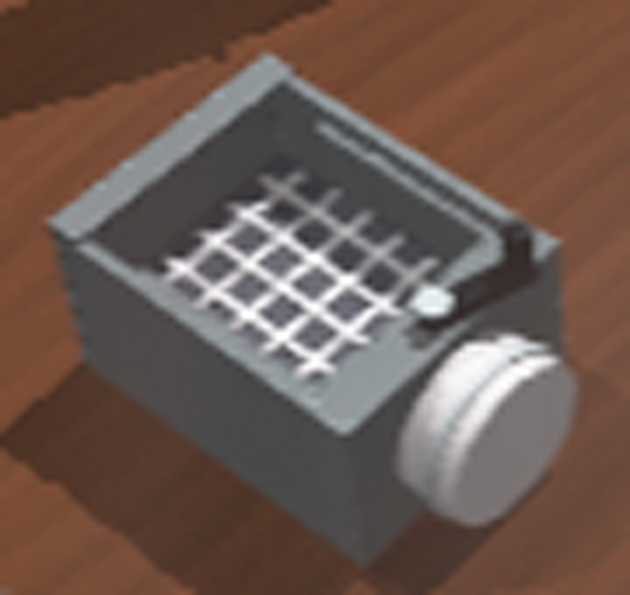

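The cover crop has plate corners at about (50,78), (262,50), (290,292) and (78,320), with the tabs towards the robot. In the box crop, the rear-rim corners are at (465,105) and (735,103), and the latch is a little open. In the scene crop, the lip corners are at (50,222) and (268,55) and the rear-rim corners at (345,432) and (560,240). Next I'll fit the poses.

```bash
python3 - <<'E'
from h import *
from scipy.optimize import least_squares
t=load('top0'); s=load('scene0')
T=lambda a,ox,oy,k: (np.array(a,float)+.5)/k-.5+[ox,oy]
def W(p,L):
    c,q=np.cos(p[2]),np.sin(p[2]); L=np.array(L)/1000
    return np.c_[p[0]+c*L[:,0]-q*L[:,1],p[1]+q*L[:,0]+c*L[:,1],L[:,2]]
def fit(name,obs,x0):
    r=least_squares(lambda p:np.concatenate([(proj(d,W(p,L))-uv).ravel() for d,uv,L in obs]),x0)
    print(name,r.x,np.round(r.fun.reshape(-1,2),1).tolist()); return r.x
fit('cover',[(t,T([(50,78),(262,50),(290,292),(78,320)],220,190,6),[(75,65,8),(75,-65,8),(-75,-65,8),(-75,65,8)])],[.6,.2,0])
bs=(s,T([(50,222),(268,55),(345,432),(560,240)],222,190,7),[(-102.5,-77,112),(-102.5,77,112),(102.5,-77,108),(102.5,77,108)])
bt=(t,T([(465-390,105),(735-390,103)],335,180,6),[(102.5,77,108),(102.5,-77,108)])
fit('box s',[bs],[.6,-.2,0]);fit('box t',[bt],[.6,-.2,0]);p=fit('box',[bs,bt],[.6,-.2,0])
# refine rough latch angle (top)
a=onz(t,T([(606-390,124)],335,180,6),.12)[0]; b=onz(t,T([(525-390,98)],335,180,6),.14)[0]
print('piv',a,W(p,[(88.5,0,0)]),'post',b,'latch',np.arctan2(b[1]-a[1],b[0]-a[0])-p[2]-np.pi/2)
o=observe(); print(R.from_rotvec(o['ee_rot']).as_matrix())
E
```

```text
cover [0.50914565 0.23195602 0.16700638] [[0.0, -0.2], [0.0, -0.3], [0.3, 0.2], [-0.3, 0.4]]
box s [ 0.49145293 -0.19748693  0.05070656] [[-0.4, -0.1], [-0.1, -0.7], [0.2, 0.5], [0.3, 0.0]]
box t [ 0.48880988 -0.1967538   0.03782414] [[-0.0, 0.0], [0.0, -0.0]]
box [ 0.49037239 -0.19742308  0.04744821] [[-0.5, -0.4], [-0.2, -0.8], [-0.2, 0.4], [0.0, -0.0], [-0.1, -0.2], [-0.1, -0.7]]
piv [ 0.57793832 -0.19411673  0.12      ] [[ 0.57877279 -0.19322549  0.        ]] post [ 0.58790186 -0.14586728  0.14      ] latch -0.2510863981038316
[[-8.97460686e-01  4.41094212e-01 -4.62807938e-04]
 [ 4.41094452e-01  8.97460070e-01 -1.05218544e-03]
 [-4.87612606e-05 -1.14843708e-03 -9.99999339e-01]]
```

>>> drive_tool --pt "0 24 -34 0 0.063" --pt "0 24 -34 0 0.063" --pt "0 24 -34 0 0.063" --pt "0 24 -33 0 0.063" --pt "0 24 -33 0 0.063" --pt "0 23 -33 -5 0.063" --pt "0 23 -32 -10 0.063" --pt "0 23 -32 -15 0.063" --pt "0 23 -32 -15 0.06" --pt "0 22 -32 -15 0.06" --pt "0 0 0 0 0" --pt "0 0 0 0 0" --grip_force 8

```text
clock: 1.15
position: [0.51, 0.2292, 0.1659]
ee_rot: [0.253, -3.13, 0.003]
force: [0.0, 1.2, -1.1]
width: 1.0
gripper_force: 0.0
```

```bash
python3 - <<'E'
from h import *
d=get_image('wrist'); save(d,'w1'); o=observe(); print(o['clock'],o['position'],o['ee_rot']); M=R.from_rotvec(o['ee_rot']).as_matrix(); print(np.arctan2(M[1,1],M[0,1]))
im=cv2.imread('pics/w1.png')
p=(.50915,.23196,.167)
for L in ([(75,65,8),(75,-65,8),(-75,-65,8),(-75,65,8)],[(11,35,40),(11,-35,40),(-11,-35,40),(-11,35,40)]):
    c,q=np.cos(p[2]),np.sin(p[2]); L=np.array(L)/1000
    w=np.c_[p[0]+c*L[:,0]-q*L[:,1],p[1]+q*L[:,0]+c*L[:,1],L[:,2]]
    uv=proj(d,w); print(uv.round(0).tolist()); cv2.polylines(im,[uv.round().astype(int)],True,(0,0,255),1)
cv2.imwrite('pics/w1o.png',im)
E
```

```text
1.2 [0.50922051 0.23174924 0.1666016 ] [ 2.57481198e-01 -3.12981867e+00  4.53358592e-04]
1.7349610184116526
[[388.0, 248.0], [266.0, 249.0], [258.0, 103.0], [395.0, 102.0]]
[[365.0, 198.0], [289.0, 199.0], [288.0, 175.0], [366.0, 175.0]]
```

View pics/w1o.png

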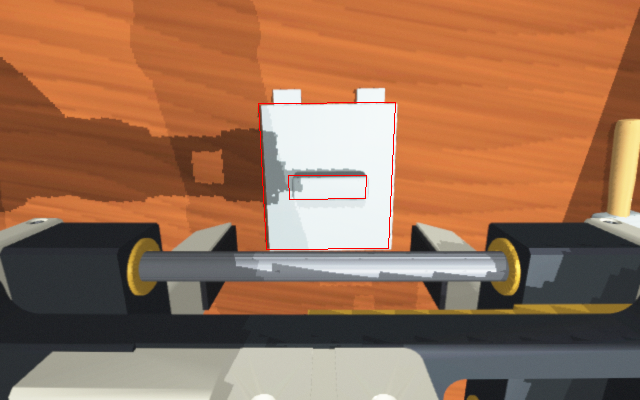

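The overlay matches the cover's plate, with corners at (259,103), (395,102), (388,248) and (266,249), and its ridge at (328,187). I'll grip the ridge ends 4 mm rearward of centre, so the front hangs down.

>>> drive_tool --pt "0 4 1 -30 0.003" --pt "0 0 0 -35 0" --pt "0 0 0 -35 0" --pt "0 0 0 -30 0" --pt "0 0 0 -15 0" --pt "0 0 0 -8 0" --pt "0 0 0 0 0" --pt "1 0 0 0 0" --pt "1 0 0 0 0" --pt "1 0 0 0 0" --pt "1 0 0 0 0" --pt "1 0 0 0 0" --pt "1 0 0 0 0" --pt "1 0 0 0 0" --grip_force 8

```text
clock: 2.37
position: [0.514, 0.2344, 0.0154]
ee_rot: [-0.267, 3.128, 0.002]
force: [-0.4, 0.2, 7.6]
width: 0.762
gripper_force: 8.0
```

>>> drive_tool --pt "1 0 0 5 0" --pt "1 0 0 10 0" --pt "1 0 0 20 0" --pt "1 0 0 30 0" --pt "1 0 0 35 0" --pt "1 0 0 35 0" --pt "1 0 -5 35 0" --pt "1 -1 -15 25 -0.01" --pt "1 -1 -28 5 -0.01" --pt "1 -1 -35 0 -0.01" --pt "1 -1 -40 0 -0.01" --pt "1 -1 -40 0 -0.01" --pt "1 -2 -40 0 -0.01" --pt "1 -2 -40 0 -0.01" --pt "1 -1 -40 0 -0.01" --pt "1 -1 -40 0 -0.01" --pt "1 -1 -40 0 -0.01" --pt "1 -1 -33 0 -0.01" --pt "1 -1 -23 0 -0.01" --pt "1 0 -12 0 0"

```text
clock: 4.03
position: [0.4979, -0.2013, 0.2149]
ee_rot: [-0.07, 3.141, -0.002]
force: [0.3, 0.5, -1.6]
width: 0.763
gripper_force: 8.0
```

```bash
python3 - <<'E'
from h import *
d=get_image('wrist'); save(d,'w2'); s=get_image('scene'); save(s,'s2'); o=observe(); print(o['clock'],o['position'],o['width'],o['force']); M=R.from_rotvec(o['ee_rot']).as_matrix(); print(np.arctan2(M[1,1],M[0,1])-np.pi/2)
a=cv2.resize(s['image'][100:300,200:400],(600,600)); b=d['image'][:,120:520]
b=cv2.resize(b,(200,200)); a=np.hstack([a,np.vstack([b,np.zeros((400,200,3),np.uint8)])]); cv2.imwrite('pics/m2.png',a[:,:,::-1])
E
```

```text
4.1333 [ 0.49853208 -0.19951421  0.21460739] 0.7609658189989236 [-0.50085769  0.88065317 -2.61917076]
0.04649053090811761
```

View pics/m2.png

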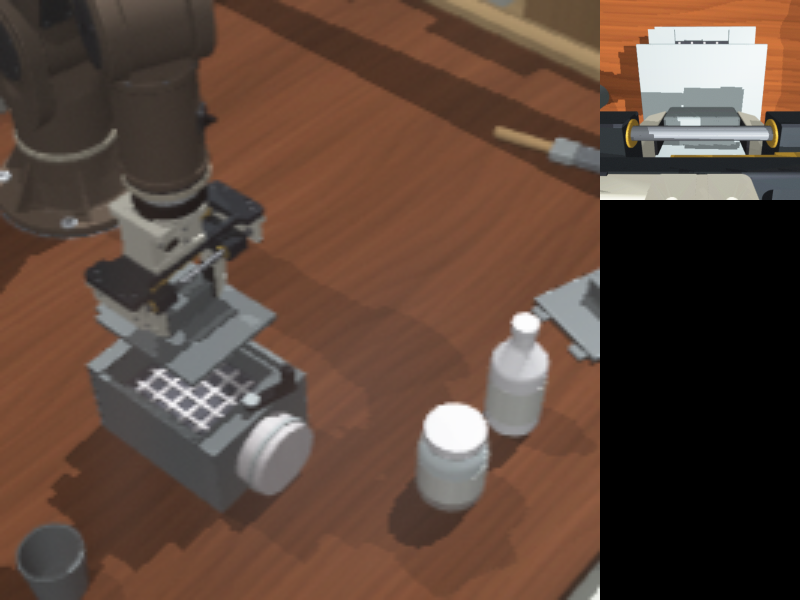

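The cover is held above the box and looks well aligned with it. In the wrist crop its front plate edge runs from about (638,45) to (766,45), which is (196,90)–(452,90) in the full image. I'll compare that with predictions for different pitches.

```bash
cat >> h.py <<'E'
def coverpts(o,L,pitch,g=(4,0,34)):
    # pitch>0: front (-x) down, about grasp point g (cover frame, mm)
    M=R.from_rotvec(o['ee_rot']).as_matrix(); yaw=np.arctan2(M[1,1],M[0,1])-np.pi/2
    G=np.array(o['position'])-arm.tcp_to_grasp*M[:,2]*1
    Rm=R.from_euler('ZY',[yaw,-pitch]).as_matrix()
    return G+((np.array(L,float)-g)/1000)@Rm.T
E
python3 - <<'E'
from h import *
d=load('w2'); o=observe()
L=[(-75,65,8),(-75,-65,8),(75,65,8),(75,-65,8),(-89,53,4),(-89,-53,4)]
for a in (-10,-5,0,5,10,15,20): print(a,proj(d,coverpts(o,L,np.radians(a))).round().astype(int).tolist())
s=load('s2')
im=d['image'][:200,150:500]
v=cv2.resize(im,None,fx=2,fy=2)
sc=cv2.resize(s['image'][170:230,225:300],(800-700+0+400,400))
cv2.imwrite('pics/w2c.png',v[:,:,::-1])
E
```

```text
-10 [[474, 78], [182, 79], [428, 326], [226, 326], [449, 44], [208, 44]]
-5 [[466, 83], [189, 83], [431, 336], [223, 336], [442, 51], [214, 51]]
0 [[460, 88], [195, 88], [434, 347], [221, 347], [435, 59], [220, 59]]
5 [[454, 94], [201, 95], [437, 357], [218, 357], [430, 67], [225, 68]]
10 [[449, 101], [206, 101], [440, 367], [214, 367], [425, 76], [230, 77]]
15 [[444, 108], [211, 108], [444, 378], [211, 378], [420, 86], [234, 86]]
20 [[439, 116], [215, 116], [449, 388], [206, 388], [416, 95], [238, 95]]
```

View pics/w2c.png

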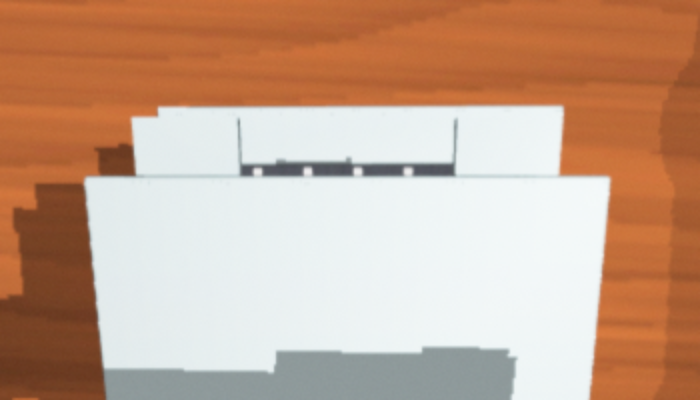

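The cover hangs level: its tab tips are at row 58, against a prediction of 59 for zero pitch. The box lip shows behind it at crop (158–562,106). I'll check the lateral alignment relative to the lip in this view.

```bash
python3 - <<'E'
from h import *
d=load('w2'); o=observe()
b=np.array([.49037,-.19742]);y=.0474;c,s=np.cos(y),np.sin(y); Rb=np.array([[c,-s],[s,c]])
for P in [(-102.5,77,112),(-102.5,-77,112)]:
    w=np.r_[b+Rb@np.array(P[:2])/1000,P[2]/1000]; print(proj(d,w).round(1))
A=onz(d,[[229,53],[431,53]],.112); B=onz(d,[[192.5,88.5],[454.8,88.5]],.207)
for Q in (A,B): print(((Q[:,:2]-b)@Rb*1000).round(1), np.arctan2(*(Q[1]-Q[0])[:2]))
print('tcp',(Rb.T@(o['position'][:2]-b)*1000).round(1), o['position'])
E
```

```text
[[431.5  52.4]]
[[227.5  52.9]]
[[-102.4  -75.9]
 [-102.1   76.6]] -0.045251001537959315
[[-71.  -69. ]
 [-70.8  60.3]] -0.04528168940665906
tcp [ 8.1 -2.5] [ 0.49853208 -0.19951421  0.21460739]
```

The cover is at box (+4, −4.3), level and held firmly. To tilt it, I'll put its rear underside on top of the lip, with the cover out in front of the box, and press down so it pivots in the pads.

>>> drive_tool --pt "1 -25 -1 0 0" --pt "1 -35 -1 0 0" --pt "1 -37 -1 0 0" --pt "1 -35 -0.6 0 0" --pt "1 -25 0 -10 0" --pt "1 -10 0 -20 0" --pt "1 0 0 -25 0" --pt "1 0 0 -18 0" --pt "1 0 0 -8 0" --pt "1 0 0 -3 0" --pt "1 0 0 -3 0" --pt "1 0 0 -3 0" --pt "1 0 0 -3 0" --pt "1 0 0 -3 0" --pt "1 0 0 -3 0" --pt "1 0 0 -3 0" --pt "1 0 0 -2 0" --pt "1 0 0 0 0" --pt "1 0 0 0 0"

```text
clock: 5.72
position: [0.3324, -0.201, 0.1101]
ee_rot: [-0.079, 3.14, -0.0]
force: [-0.7, 0.5, -1.7]
width: 0.76
gripper_force: 8.0
```

```bash
python3 - <<'E'
from h import *
d=get_image('wrist'); save(d,'w3'); o=observe(); print(o['clock'],o['position'],o['width'],o['force'])
L=[(-75,65,8),(-75,-65,8),(-89,53,4),(-89,-53,4)]
for a in (0,5,10,15,20): print(a,proj(d,coverpts(o,L,np.radians(a),(4,2,34))).round().astype(int).tolist())
cv2.imwrite('pics/w3c.png',cv2.resize(d['image'][:200,150:500],None,fx=2,fy=2)[:,:,::-1])
E
```

```text
5.7667 [ 0.33252796 -0.20097741  0.1101419 ] 0.7600748358812266 [ 0.19464572 -0.31317903 -2.36488276]
0 [[453, 87], [187, 87], [428, 58], [212, 58]]
5 [[447, 93], [193, 93], [423, 66], [218, 66]]
10 [[442, 100], [199, 100], [418, 75], [223, 75]]
15 [[437, 107], [204, 107], [414, 85], [227, 84]]
20 [[433, 115], [208, 115], [410, 94], [231, 94]]
```

View pics/w3c.png

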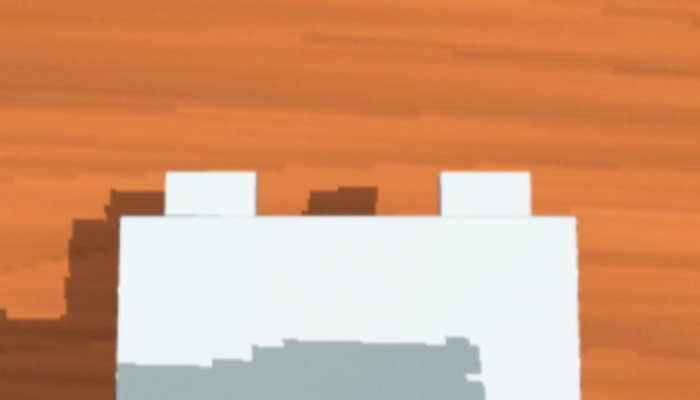

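The cover is now tilted about 16° with the front down: the tab tips sit at row 86 and the plate edge at row 108. It's also nearly centred. Next I'll lift it, carry it over the box and lower the tabs in behind the lip.

>>> drive_tool --pt "1 0 0 15 0" --pt "1 0 0 30 0" --pt "1 0 0 30 0" --pt "1 20 1 5 0" --pt "1 35 1 0 0" --pt "1 38 1.5 0 0" --pt "1 35 1.2 0 0" --pt "1 23 1 0 0" --pt "1 11 0 0 0" --pt "1 0 0 0 0" --pt "1 0 0 0 0"

```text
clock: 6.68
position: [0.4934, -0.1953, 0.1897]
ee_rot: [0.079, -3.139, -0.0]
force: [-1.1, -0.0, -2.0]
width: 0.758
gripper_force: 8.0
```

```bash
python3 - <<'E'
from h import *
d=get_image('wrist'); save(d,'w4'); o=observe(); print(o['clock'],o['position'],o['width'],o['force'])
b=np.array([.49037,-.19742]);y=.0474;c,s=np.cos(y),np.sin(y); Rb=np.array([[c,-s],[s,c]])
print('tcp',(Rb.T@(o['position'][:2]-b)*1000).round(1))
im=cv2.resize(d['image'][:200,150:500],None,fx=2,fy=2)[:,:,::-1].copy()
L=[(-75,65,8),(-75,-65,8),(-89,53,4),(-89,-53,4)]
for a in (13,16,19): print(a,proj(d,coverpts(o,L,np.radians(a),(4,.7,34))).round().astype(int).tolist())
w=[np.r_[b+Rb@np.array(P)/1000,.112] for P in [(-102.5,77),(-102.5,-77),(-81.5,-69),(-81.5,69)]]
uv=proj(d,w); print('lip',uv.round().tolist()); cv2.polylines(im,[((uv-[150,0])*2).round().astype(int)],True,(0,0,255),1)
cv2.imwrite('pics/w4c.png',im)
E
```

```text
6.7333 [ 0.49269878 -0.19550877  0.18977662] 0.7649496448672154 [ 0.65336458  0.22261666 -1.58681178]
tcp [2.4 1.8]
13 [[441, 103], [204, 103], [418, 79], [228, 79]]
16 [[439, 107], [206, 107], [415, 85], [230, 85]]
19 [[436, 112], [209, 112], [413, 91], [233, 91]]
lip [[434.0, 53.0], [209.0, 53.0], [223.0, 85.0], [420.0, 86.0]]
```

View pics/w4c.png

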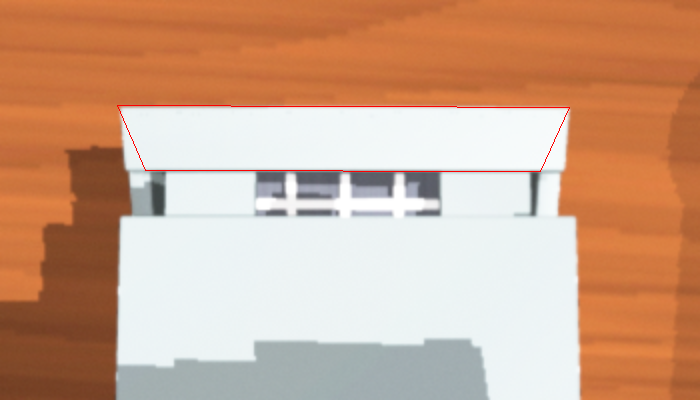

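The tabs line up just behind the lip edge, and the lip overlay matches. I'll move 2 mm rearward, lower 56 mm, then slide the tabs under the lip.

>>> drive_tool --pt "1 2 0 0 0" --pt "1 0 0 -10 0" --pt "1 0 0 -15 0" --pt "1 0 0 -15 0" --pt "1 0 0 -10 0" --pt "1 0 0 -6 0" --pt "1 0 0 0 0" --pt "1 -3 0 0 0" --pt "1 -3 0 0 0" --pt "1 -3 0 0 0" --pt "1 -2 0 0 0" --pt "1 0 0 0 0" --pt "1 0 0 0 0" --pt "1 0 0 0 0"

```text
clock: 7.9
position: [0.4853, -0.1952, 0.1343]
ee_rot: [-0.079, 3.14, -0.0]
force: [-0.9, -0.3, -2.1]
width: 0.763
gripper_force: 8.0
```

```bash
cat > st.py <<'E'
from h import *
d=get_image('wrist'); save(d,'w5'); o=observe(); print(o['clock'],o['position'],o['width'],o['force'])
b=np.array([.49037,-.19742]);y=.0474;c,s=np.cos(y),np.sin(y); Rb=np.array([[c,-s],[s,c]])
print('tcp',(Rb.T@(o['position'][:2]-b)*1000).round(1))
L=[(-75,65,8),(-75,-65,8)]
for a in (0,5,10,16): 
    P=coverpts(o,L+[(-89,0,2),(75,0,0),(0,0,0)],np.radians(a),(4,.7,34)); print(a,proj(d,P[:2]).round().astype(int).tolist(), [((Rb.T@(p[:2]-b))*1000).round(1).tolist()+[round(p[2]*1000,1)] for p in P[2:]])
E
python3 st.py
```

```text
7.95 [ 0.48536761 -0.19521583  0.13423925] 0.7594140907631003 [-0.97394956  0.50364646 -1.19481416]
tcp [-4.9  2.4]
0 [[455, 87], [190, 87]] [[-97.9, 1.5, np.float64(121.0)], [66.1, 1.9, np.float64(119.0)], [-8.9, 1.7, np.float64(119.0)]]
5 [[450, 93], [196, 93]] [[-94.8, 1.5, np.float64(113.1)], [68.8, 1.9, np.float64(125.4)], [-5.9, 1.7, np.float64(118.8)]]
10 [[444, 100], [201, 100]] [[-90.9, 1.5, np.float64(105.4)], [70.9, 2.0, np.float64(131.9)], [-2.9, 1.7, np.float64(118.9)]]
16 [[439, 108], [207, 108]] [[-85.5, 1.5, np.float64(96.6)], [72.7, 2.0, np.float64(139.9)], [0.6, 1.8, np.float64(119.3)]]
```

>>> drive_tool --pt "1 -2 -1 0 0" --pt "1 -2 0 0 0" --pt "1 0 0 0 0" --pt "1 0 0 0 0" --pt "1 0 0 0 0" --pt "1 0 0 -2 0" --pt "1 0 0 -2 0" --pt "1 0 0 -2 0" --pt "1 1 0 -2 0" --pt "1 1 0 -2 0" --pt "1 1 0 -2 0" --pt "1 1 0 -1 0" --pt "1 0 0 0 0"

```text
clock: 9.03
position: [0.4854, -0.1962, 0.1209]
ee_rot: [-0.079, 3.141, -0.0]
force: [0.9, 0.7, 0.1]
width: 0.765
gripper_force: 8.0
```

```bash
python3 st.py; python3 - <<'E'
from h import *
d=load('w5'); g=cv2.cvtColor(d['image'],cv2.COLOR_RGB2GRAY).astype(int)
for u in (220,240,300,345,400): 
    col=g[60:140,u-1:u+2].mean(1); e=np.abs(np.diff(col)); print(u,[(60+i,int(e[i])) for i in np.argsort(-e)[:4]])
for v in (125,): 
    r=g[v-1:v+2].mean(0); e=np.abs(np.diff(r)); i=np.argsort(-e)[:10]; print(v,sorted((int(k),int(e[k])) for k in i))
E
```

```text
9.0833 [ 0.48513703 -0.19621828  0.12090311] 0.7631923930234218 [ 0.23737508 -0.3228228  -1.65065875]
tcp [-5.2  1.4]
0 [[455, 86], [190, 86]] [[-98.2, 0.5, np.float64(107.7)], [65.8, 1.0, np.float64(105.7)], [-9.2, 0.7, np.float64(105.7)]]
5 [[450, 92], [196, 92]] [[-95.0, 0.5, np.float64(99.7)], [68.5, 1.0, np.float64(112.0)], [-6.2, 0.7, np.float64(105.5)]]
10 [[444, 99], [201, 99]] [[-91.2, 0.5, np.float64(92.0)], [70.7, 1.0, np.float64(118.5)], [-3.2, 0.8, np.float64(105.5)]]
16 [[439, 108], [207, 108]] [[-85.7, 0.5, np.float64(83.3)], [72.5, 1.0, np.float64(126.6)], [0.4, 0.8, np.float64(105.9)]]
220 [(np.int64(90), 65), (np.int64(94), 63), (np.int64(91), 58), (np.int64(93), 47)]
240 [(np.int64(92), 60), (np.int64(90), 59), (np.int64(89), 32), (np.int64(93), 16)]
300 [(np.int64(90), 72), (np.int64(94), 56), (np.int64(91), 46), (np.int64(93), 40)]
345 [(np.int64(90), 76), (np.int64(94), 59), (np.int64(91), 50), (np.int64(93), 38)]
400 [(np.int64(90), 72), (np.int64(94), 42), (np.int64(91), 36), (np.int64(95), 31)]
125 [(175, 86), (189, 38), (190, 79), (200, 71), (201, 82), (446, 119), (454, 67), (455, 49), (468, 41), (469, 54)]
```

The cover is rotating down as planned: its edge is at row 94.5, about 6.5°. I'll carry on down.

>>> drive_tool --pt "1 1 0 -1 0" --pt "1 1 0 -1 0" --pt "1 1 0 -1 0" --pt "1 1 0 -1 0" --pt "1 0.7 0 -1 0" --pt "1 0 0 -1 0" --pt "1 0 0 -1 0" --pt "1 0 0 0 0" --pt "1 0 0 0 0"

```text
clock: 9.83
position: [0.4904, -0.1962, 0.1145]
ee_rot: [-0.079, 3.139, -0.0]
force: [0.2, 1.1, 3.9]
width: 0.759
gripper_force: 8.0
```

```bash
python3 st.py; python3 - <<'E'
from h import *
d=load('w5'); g=cv2.cvtColor(d['image'],cv2.COLOR_RGB2GRAY).astype(int)
for u in (220,240,300,345,400): 
    col=g[60:140,u-1:u+2].mean(1); e=np.abs(np.diff(col)); print(u,[(60+i,int(e[i])) for i in np.argsort(-e)[:4]])
E
```

```text
9.8833 [ 0.49039727 -0.19619218  0.1144691 ] 0.76614656901112 [0.26157218 1.81160113 4.8239495 ]
tcp [0.1 1.2]
0 [[455, 87], [190, 86]] [[-92.9, 0.3, np.float64(101.3)], [71.1, 0.7, np.float64(99.3)], [-3.9, 0.5, np.float64(99.3)]]
5 [[450, 93], [196, 93]] [[-89.8, 0.3, np.float64(93.3)], [73.8, 0.7, np.float64(105.6)], [-1.0, 0.5, np.float64(99.0)]]
10 [[444, 100], [201, 99]] [[-86.0, 0.3, np.float64(85.6)], [75.9, 0.7, np.float64(112.1)], [2.0, 0.5, np.float64(99.1)]]
16 [[439, 108], [207, 108]] [[-80.5, 0.3, np.float64(76.9)], [77.7, 0.7, np.float64(120.2)], [5.6, 0.5, np.float64(99.5)]]
220 [(np.int64(78), 50), (np.int64(80), 45), (np.int64(77), 31), (np.int64(86), 26)]
240 [(np.int64(80), 64), (np.int64(78), 59), (np.int64(81), 38), (np.int64(77), 32)]
300 [(np.int64(78), 67), (np.int64(85), 67), (np.int64(79), 51), (np.int64(84), 42)]
345 [(np.int64(85), 74), (np.int64(78), 68), (np.int64(79), 54), (np.int64(86), 41)]
400 [(np.int64(81), 70), (np.int64(78), 63), (np.int64(79), 54), (np.int64(82), 34)]
```

The plate edge is at row 86, so the cover is level, and there is about 6 N of seating force. I'll release and raise the tool clear.

>>> drive_tool --pt "0 0 0 0 0" --pt "0 0 0 0 0" --pt "0 0 0 0 0" --pt "0 0 0 0 0" --pt "0 0 0 0 0" --pt "0 0 0 10 0" --pt "0 0 0 20 0" --pt "0 0 0 35 0" --pt "1 -20 0 35 0" --pt "1 -38 0 5 0" --pt "1 -38 0 0 0" --pt "1 -38 0 0 0" --pt "1 -20 0 0 0" --pt "1 0 0 0 0"

```text
clock: 11.05
position: [0.3313, -0.1963, 0.2196]
ee_rot: [0.074, -3.14, -0.002]
force: [-0.6, 0.6, -0.3]
width: 0.608
gripper_force: 0.0
```

```bash
python3 - <<'E'
from h import *
s=get_image('scene'); save(s,'s6'); t=get_image('top'); save(t,'t6'); o=observe(); print(o['clock'],o['position'],o['width'])
b=np.array([.49037,-.19742]);y=.0474;c,q=np.cos(y),np.sin(y); Rb=np.array([[c,-q],[q,c]])
def im(d,x,y0,w,h,k):
    a=cv2.resize(d['image'][y0:y0+h,x:x+w],None,fx=k,fy=k,interpolation=cv2.INTER_CUBIC)[:,:,::-1].copy()
    return a
a=im(s,225,190,85,80,5); e=im(t,335,180,68,80,5)
cv2.imwrite('pics/m6.png',np.hstack([a,e]))
for n,d in (('s',s),('t',t)):
    for L in ([(-78.5,-65,108),(-78.5,65,108),(71.5,65,108),(71.5,-65,108)],[(-14.5,-35,140),(-14.5,35,140),(7.5,35,140),(7.5,-35,140)]):
        uv=proj(d,[np.r_[b+Rb@np.array(P[:2])/1000,P[2]/1000] for P in L]); 
        print(n,((uv-([225,190] if n=='s' else [335,180]))*5+([0,0] if n=='s' else [425,0])).round().tolist())
E
```

```text
11.15 [ 0.33585887 -0.19640023  0.2200362 ] 0.5318338139341587
s [[53.0, 165.0], [186.0, 61.0], [338.0, 158.0], [207.0, 273.0]]
s [[143.0, 153.0], [215.0, 94.0], [238.0, 109.0], [166.0, 168.0]]
t [[706.0, 349.0], [512.0, 353.0], [504.0, 129.0], [695.0, 126.0]]
t [[667.0, 250.0], [560.0, 252.0], [559.0, 218.0], [665.0, 216.0]]
```

View pics/m6.png

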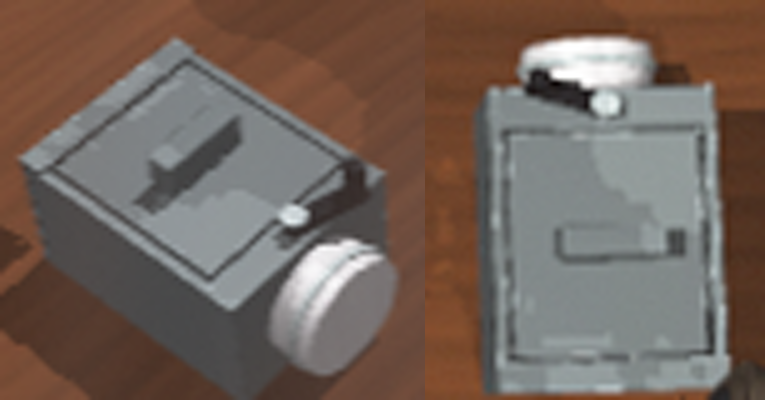

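The cover lies flush with an even gap all round; it spans roughly (505–710, 130–355) in the top crop. The latch is still at about −0.25, with its post at crop (540,82). With the fingers shut, I'll now go to the outer side of the post.

>>> drive_tool --pt "1 15 2 0 -0.05" --pt "1 30 4 0 -0.1" --pt "1 37 5 0 -0.1" --pt "1 38 5 0 -0.1" --pt "1 38 5 0 -0.1" --pt "1 38 5 0 -0.1" --pt "1 37 5 0 -0.1" --pt "1 30 4 0 -0.1" --pt "1 13 2.5 0 -0.068" --pt "1 0 0 -20 0" --pt "1 0 0 -20 0" --pt "1 0 0 0 0" --pt "1 0 0 0 0"

```text
clock: 12.23
position: [0.612, -0.158, 0.1781]
ee_rot: [-1.174, -2.911, 0.001]
force: [0.0, -0.7, 0.2]
width: 0.01
gripper_force: 0.0
```

```bash
python3 - <<'E'
from h import *
o=observe(); M=R.from_rotvec(o['ee_rot']).as_matrix(); print(o['clock'],o['position'],o['width'],o['force'],np.arctan2(M[1,1],M[0,1]),o['joints'])
p=np.array([.5788,-.1932])
a=np.arange(.8,2.80,.1); P=48*np.c_[np.cos(a),np.sin(a)]; print(((p*1000+P[0])).round(1), np.diff(P,axis=0).round(1).tolist())
E
```

```text
12.2333 [ 0.61203913 -0.15802468  0.17811387] 0.009993971641448373 [ 0.01349964 -0.70615796  0.15355766] 0.8039151613360379 [-0.05088171  0.49745688  0.32583456  1.63243416 -0.17735879  1.04334404
  1.13200933]
[ 612.2 -158.8] [[-3.6, 3.2], [-3.9, 2.8], [-4.2, 2.4], [-4.4, 2.0], [-4.6, 1.5], [-4.7, 1.1], [-4.8, 0.6], [-4.8, 0.1], [-4.8, -0.4], [-4.7, -0.9], [-4.6, -1.3], [-4.5, -1.8], [-4.3, -2.2], [-4.0, -2.6], [-3.7, -3.0], [-3.4, -3.4], [-3.1, -3.7], [-2.7, -4.0], [-2.3, -4.2]]
```

>>> drive_tool --pt "1 0 -0.8 -25 0" --pt "1 0 0 -20 0" --pt "1 0 0 -6 0" --pt "1 0 0 0 0" --pt "1 -3.6 3.2 0 0.1" --pt "1 -3.9 2.8 0 0.1" --pt "1 -4.2 2.4 0 0.1" --pt "1 -4.4 2.0 0 0.1" --pt "1 -4.6 1.5 0 0.1" --pt "1 -4.7 1.1 0 0.1" --pt "1 -4.8 0.6 0 0.1" --pt "1 -4.8 0.1 0 0.1" --pt "1 0 0 0 0"

```text
clock: 13.32
position: [0.5778, -0.1462, 0.1304]
ee_rot: [-0.057, 3.138, -0.001]
force: [0.7, 0.7, 1.6]
width: 0.004
gripper_force: 0.2
```

>>> drive_tool --pt "1 -4.8 -0.4 0 0.1" --pt "1 -4.7 -0.9 0 0.1" --pt "1 -4.6 -1.3 0 0.1" --pt "1 -4.5 -1.8 0 0.1" --pt "1 -4.3 -2.2 0 0.1" --pt "1 -4.0 -2.6 0 0.1" --pt "1 -3.7 -3.0 0 0.1" --pt "1 -3.4 -3.4 0 0.1" --pt "1 -3.1 -3.7 0 0.1" --pt "1 -2.7 -4.0 0 0.1" --pt "1 -2.3 -4.2 0 0.1" --pt "1 -1.0 -2.0 0 0.05" --pt "1 0 0 0 0" --pt "1 0 0 0 0"

```text
clock: 14.48
position: [0.5345, -0.1758, 0.1288]
ee_rot: [-1.735, 2.617, -0.0]
force: [0.9, 0.2, 0.9]
width: 0.004
gripper_force: 0.5
```

```bash
python3 - <<'E'
from h import *
o=observe(); M=R.from_rotvec(o['ee_rot']).as_matrix(); print(o['clock'],o['position'],o['force'],np.arctan2(M[1,1],M[0,1]))
E
```

```text
14.4833 [ 0.53451381 -0.17578793  0.12884061] [0.94481743 0.2076629  0.87821804] 2.7416906458792885
```

>>> drive_tool --pt "1 1 5 0 0" --pt "1 1 5 0 0" --pt "1 0 0 20 0" --pt "1 0 0 35 0" --pt "1 0 0 35 0" --pt "1 -30 10 10 0" --pt "1 -38 10 0 0" --pt "1 -38 10 0 0" --pt "1 -38 10 0 0" --pt "1 -35 10 0 0" --pt "1 0 0 0 0"

```text
clock: 15.4
position: [0.3774, -0.122, 0.2281]
ee_rot: [1.737, -2.616, -0.005]
force: [-0.5, -0.6, -0.0]
width: 0.01
gripper_force: 0.0
```

```bash
python3 - <<'E'
from h import *
p=np.array([.5788,-.1932])
for n in ('scene','top'):
    d=get_image(n); save(d,n+'7'); i0=load('s6' if n=='scene' else 't6')
    g=d['image'].max(2)<50
    for a in (-.25,1.2,1.35,1.5,1.6):
        th=a+.0474+np.pi/2; u=np.array([np.cos(th),np.sin(th)]); v=np.array([-u[1],u[0]])
        def poly(r0,r1,w,z): return [np.r_[p+u*r+v*k,z] for r,k in ((r0,-w),(r1,-w),(r1,w),(r0,w))]
        m=np.zeros(g.shape,np.uint8)
        for r0,r1,w,z in ((12,55,.0075*1e3,.1195),(41,55,7,.1455)):
            cv2.fillPoly(m,[proj(d,poly(r0/1e3,r1/1e3,w/1e3,z)).round().astype(int)],1)
        print(n,a,'dark frac',g[m>0].mean().round(2),'area',m.sum())
    c=proj(d,[np.r_[p,.12]])[0]; x,y=c.astype(int)
    yy,xx=np.nonzero(g[y-25:y+25,x-30:x+30]); q=onz(d,np.c_[xx+x-30,yy+y-25],.125)[:,:2]-p
    k=np.hypot(*q.T); q=q[(k<.058)&(k>.015)]; print(n,len(q),'mean latch',np.arctan2(*q.mean(0)[::-1])-.0474-np.pi/2 )
print(observe()['position'])
E
```

```text
scene -0.25 dark frac 0.0 area 85
scene 1.2 dark frac 0.0 area 73
scene 1.35 dark frac 0.09 area 78
scene 1.5 dark frac 0.19 area 79
scene 1.6 dark frac 0.29 area 80
scene 30 mean latch -4.567410275586038
top -0.25 dark frac 0.0 area 74
top 1.2 dark frac 0.1 area 73
top 1.35 dark frac 0.31 area 84
top 1.5 dark frac 0.52 area 73
top 1.6 dark frac 0.47 area 87
top 39 mean latch -4.686347132408887
[ 0.38144114 -0.12281413  0.22882191]
```

```bash
python3 -c "
from h import *
print(arm.sign_off())"
```

```text
the job is handed in; nothing more can be done
None
```

I hooked the cover's tabs under the lip, swung it down flush (confirmed in the camera view before latching), and turned the latch to about 1.5–1.6 rad by camera measurement; I handed the job in at about 15.5 s and it returned no verdict.

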